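# Set the stirrer dial to the red line and start it

## Task

On the magnetic stirrer, push the fin of the black dial round gently with the fingertips until its white index mark lines up with the red line on the scale ring, and leave it there. Then press the green start button down and come away. Do not grip or pinch anything, do not press the button before the dial is set, and leave the bottle, the tip box and the tube rack standing where they are.

Things in the scene. Friction and masses are not known exactly. Their poses are not given: they have to be found in the camera images.
- stirrer: white magnetic stirrer, fixed to the bench; 170 mm (its x) by 340 mm (its y), deck 60 mm above the bench; origin at the centre of its underside, z up. On the deck: round white stirring plate (radius 66 mm) centred 93 mm to its +y, black dial centred 93 mm to its -y, green start button at (-55, 0) mm
- dial: black dial on the stirrer's right half, a disc of 45 mm radius, 12 mm thick, turning endlessly either way (no stops) about the vertical; origin on its axis at the disc's underside, 63 mm above the bench (disc top at 75 mm). Its +x points along the fin and index mark. Turning takes about 0.06 N m (about 2 N at the fin); it stays where it is left
- fin_top (a point): middle of the top of the dial's black fin, 99 mm above the bench. The fin stands radially on the disc, 9 mm thick, from 8 to 42 mm out from the axis on the index mark's side only, rising 24 mm above the disc; a white index line runs along its top and on down the disc's rim
- index_mark (a point): outer end of the dial's white index mark: 46 mm from the dial's axis along its +x, at the height of the disc's underside
- red_line (a point): inner end of the red target line (19 mm long, 6 mm wide, radial) on the fixed white scale ring round the dial: 46 mm from the dial's axis. The ring (radius 68 mm, top 63 mm above the bench) also has thin black lines every 15 degrees
- start_button_top (a point): centre of the top face of the green start button (radius 14 mm) between dial and plate
- start_button (a joint): how far the start button is pressed down, m: 0 up, 0.006 fully down; springs back; about 5 N presses it fully
- flask_center (a point): centre of the loose glass bottle with a blue cap (radius 30 mm, 115 mm tall, underside 66 mm above the bench) standing on the stirring plate; leave alone
- tip_box_center (a point): centre of the loose teal pipette-tip box (120 by 82 by 46 mm, with tips showing to 52 mm) on the bench to the stirrer's right; leave alone
- tube_rack_center (a point): centre of the loose dark red tube rack (160 by 60 mm, block 35 mm high, tubes to 53 mm) on the bench to the stirrer's left; leave alone

How it is judged:
By the outcome, as a careful person would: the job done as asked, in the order asked, and still so for the second after the job is handed in, with the robot touching nothing.
It also fails if it takes over 48 s, if anything falls off the work surface, if the arm or the gripper's body presses on something with over 40 N, if the wrist force passes 120 N, or if a joint passes its speed limit or range.

## Robot

A 7-joint arm with a two-finger parallel gripper is mounted at the origin on the work surface. World frame = base frame: x ahead of the robot, y to its left, z up, the work surface at z = 0. Lengths are in m, angles in rad, forces in N, time in s.
With the tool pointing down it reaches from about 0.425 to 0.925 m from the base axis. Payload 6.8 kg.
Tool frame: the origin (TCP) lies on the mounting face of the last link; the fingertips stand 173 mm ahead of it and the grasp point (between the pads) lies 155 mm ahead of it; z points along the fingers, y is the line along which they close (so a half turn about z gives the same grasp; the last joint's range is limited). The gripper opens to 85 mm and grips with 20 to 120 N. Pads are 22 mm wide; open, the fingers measure 114 mm over their backs; the gripper's body (76 mm by 85 mm) begins 54 mm behind the grasp point. The pads swing forward as they close: fully open they stand 13 mm farther back than shut.
Start: joints at [-1.299, 0.477, 0.022, 1.555, -0.011, 1.109, -0.083], TCP at [0.25, 0.627, 0.405] pointing down, gripper open.
Joint ranges: [-2.96, 2.96], [-0.34, 2.1], [-1.41, 1.46], [0.24, 2.44], [-1.37, 4.51], [0.17, 1.92], [-2.96, 2.96]. Speed limits (rad/s): [2.39, 2.39, 3.14, 3.14, 3.14, 3.14, 3.14].

## Interface

Orientations are given as a unit quaternion [w, x, y, z].
In Python, from station import bot gives the robot as it stands. The module is installed in compiled form; this text tells all that it offers.
- The arm moves only by the shell command python3 -m pendant 'ROWS' [FORCE]. ROWS is JSON, a list of rows, each a list of 5 numbers: the finger opening in m, from 0 to 0.0854, then the shift along the tool's x, y, z in m, then the turn about the tool's z in degrees. In form: [[jaw, x, y, z, yaw], ...]. A call has 1 to 12 rows; each row shifts and turns the commanded pose from where the row before left it, along the tool's axes as they then stand; what a row does not reach is not made up. A row lasts 1/12 s, in which the tool goes at most 41.7 mm and 7.16 degrees, less where a joint would pass 70% of its speed; a pose out of reach is approached as far as the arm can. A call with a gripper value outside its range is refused whole. The fingers move at their own pace and stop on an object; FORCE is the grip in N (left out, the last holds). Time passes only in rows, so rows that do not move let the fingers close. It gives the time, the measured TCP pose, the force, the opening and the grip force at its end, in the units of the state.
- bot.get_obs(): the state, without advancing time (a new reading comes with each control period).
- bot.read_camera(name): name is "scene" or "top"; returns (picture, depth): 384x512x3 uint8, blue, green, red; 384x512 float32, m along the optical axis (not along the pixel's ray), 0 where there is no reading.
- bot.camera_model(name): a dict with "intrinsics" (3x3 intrinsics, pixels), "R" (3x3) and "t" (3): a world point X has camera coordinates R X + t. Camera axes: x right, y down, z forward; pixel columns grow to the right and rows downward; lengths in m; the calibration is good to about 2 mm. A picture is of the moment at which its call begins. camera_model takes no time and is no camera call.
- bot.hand_in(): hands the job in; it is judged then, once.
Trained networks look in the newest picture that a camera, given by its name, has taken for a name from the list of things; names that differ only in an ending like _2 or _b are one class to them, and where a whole thing is asked for, a point or a joint stands for the part that bears it (a point fixed in the world has none). Each returns a list of dicts, best first, with "score" (0 to 1); they miss things now and then, are a little off and sometimes report something else, mostly with a low value. They report only what shows in the picture. A call takes as long as a camera call.
- bot.boxes_of(name, camera): "at" ([column, row] in pixels, amid what is visible of it).
- bot.trace(name, camera): "mask" (384x512 bool, what is visible of it) and "at" ([column, row] in pixels, amid what is visible of it).
- bot.pinpoint(name, camera): "at" ([column, row] in pixels: a listed point, or the origin of a listed thing).
The state is a dict: "t": time; "q": joint angles; "joint_vel": joint speeds; "joint_torque": joint torques, N m; "eef_pos": TCP position; "tool_rot": TCP orientation; "contact_force": force on the tool from outside, world axes, zero at the start; "torque": the same for the moment, N m; "gripper_width": opening from 0.0 (shut) to 1.0 (fully open); "grasp_force": force on a finger pad.
Only numpy, scipy, OpenCV 4.12 (cv2) and the standard library are available. Lean on these libraries where they do the work, as an engineer would, in place of code of your own. Each camera call takes 0.05 s, during which the arm holds its last target. There are 200 camera calls.

## Working session

There is one attempt and no reset: what is moved stays moved. The work goes in short steps, Python scripts to look and compute and a shell command to move; the robot and the scene stay as the last step left them, time stands still between calls to the robot, and variables do not carry over. Pictures are saved under pics/ and viewed, at most 10 in all, crops included, and the job is handed in when it is done.

```bash
mkdir -p pics; cat > h.py <<'E'
import numpy as np, cv2
from station import bot
def ray(cam,px,z):
    m=bot.camera_model(cam);K,R,t=map(np.array,(m["intrinsics"],m["R"],m["t"]))
    d=R.T@np.linalg.solve(K,[px[0],px[1],1]);c=-R.T@t.ravel()
    return c+d*(z-c[2])/d[2]
def proj(cam,X):
    m=bot.camera_model(cam);K,R,t=map(np.array,(m["intrinsics"],m["R"],m["t"]))
    p=K@(R@np.array(X)+t.ravel());return p[:2]/p[2]
E
python3 - <<'E'
from h import *
for c in("scene","top"):
    p,d=bot.read_camera(c);cv2.imwrite(f"pics/{c}0.png",p)
    for n,z in(("dial",.063),("fin_top",.099),("index_mark",.063),("red_line",.063),("start_button_top",.066),("stirrer",0)):
        for r in bot.pinpoint(n,c)[:2]: print(c,n,round(r["score"],2),np.round(r["at"],1),ray(c,r["at"],z).round(4))
o=bot.get_obs();print(o["t"],o["eef_pos"],o["tool_rot"],o["contact_force"])
E
```

```text
scene dial 0.7 [250.6 184.1] [0.5497 0.0403 0.063 ]
scene fin_top 0.58 [236.5 172.2] [0.559  0.0073 0.099 ]
scene fin_top 0.5 [251.  198.9] [0.6633 0.0762 0.099 ]
scene index_mark 0.82 [229.8 190.9] [ 0.5925 -0.0011  0.063 ]
scene red_line 0.68 [253.5 196. ] [0.5998 0.0626 0.063 ]
scene start_button_top 0.59 [284.1 170.8] [0.4697 0.1093 0.066 ]
scene stirrer 0.71 [283.9 212. ] [0.562  0.1309 0.    ]
top dial 0.88 [268.6 216.4] [0.5565 0.0398 0.063 ]
top fin_top 0.86 [276.5 204.6] [0.5878 0.0168 0.099 ]
top index_mark 0.97 [283.2 205.9] [ 0.5901 -0.0068  0.063 ]
top index_mark 0.44 [262.1 203.2] [0.5988 0.0601 0.063 ]
top red_line 0.67 [263.1 201.7] [0.6037 0.0569 0.063 ]
top start_button_top 0.47 [240.  234.2] [0.5001 0.1296 0.066 ]
top start_button_top 0.37 [240.4 220.9] [0.5418 0.1286 0.066 ]
top stirrer 0.75 [241.  218.8] [0.558  0.1285 0.    ]
0.7 [0.25021657 0.62692727 0.40472649] [-1.30127256e-05  1.88772212e-01  9.82020901e-01  3.45550980e-05] [ 0.77787292 -0.12744138  0.19960943]
```

```bash
python3 - <<'E'
import cv2,numpy as np
t=cv2.imread("pics/top0.png")[170:260,195:315]; cv2.imwrite("pics/topc.png",cv2.resize(t,None,fx=6,fy=6,interpolation=cv2.INTER_CUBIC))
E
```

```text
(no output)
```

View pics/topc.png

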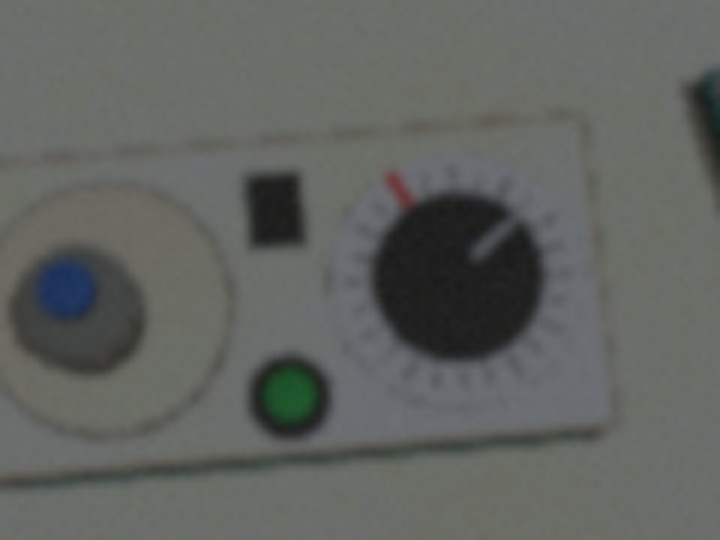

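View pics/scene0.png

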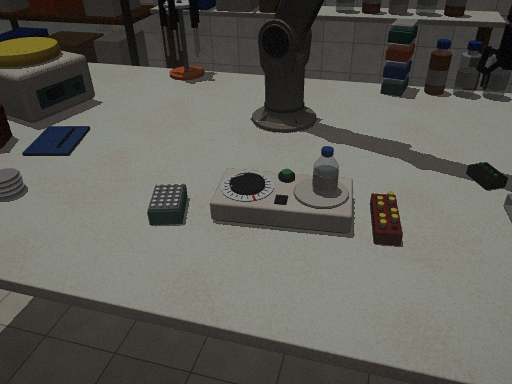

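The crop (6x, offset 195,170) shows the dial centred near px (271.5,216), the white index toward upper right (281,206), the red line toward upper left (262,202), and the button at (243,235.7). The scene view shows the tip box well to the right and the bottle on the plate.

```bash
cat >> h.py <<'E'
def stir(cam="top"):
    p,d=bot.read_camera(cam); f=p.astype(float)
    m=bot.trace("dial",cam)[0]["mask"]
    b,g,r=f[...,0],f[...,1],f[...,2]
    yy,xx=np.mgrid[:384,:512]
    red=(r>1.6*g)&(r>1.6*b)&(r>60)&(abs(xx-268)<30)&(abs(yy-212)<30)
    gr=(g>1.5*r)&(g>1.3*b)&(g>50)&(abs(xx-243)<15)&(abs(yy-235)<15)
    return p,m,red,gr
def cen(mask): ys,xs=np.nonzero(mask); return np.array([xs.mean(),ys.mean()])
E
python3 - <<'E'
from h import *
p,m,red,gr=stir()
print(m.sum(),red.sum(),gr.sum())
md=cen(m);D=ray("top",md,.072);print("dial",md,D)
R=ray("top",cen(red),.063);G=ray("top",cen(gr),.066);print("red",cen(red),R,"btn",cen(gr),G)
# index stripe: bright px inside the dial hull
hull=cv2.erode(cv2.fillConvexPoly(np.zeros((384,512),np.uint8),cv2.convexHull(np.argwhere(m)[:,::-1].astype(np.int32)),1),np.ones((3,3),np.uint8))>0
g=p.mean(2);w=np.where(hull,np.clip(g-60,0,None),0);ys,xs=np.mgrid[:384,:512]
s=np.array([(w*xs).sum(),(w*ys).sum()])/w.sum();F=ray("top",s,.099);print("fin",s,F,(w>0).sum(),np.median(g[hull]))
a=lambda v:np.degrees(np.arctan2(v[1],v[0]))
print("btn->dial est",G-D)
# stirrer yaw from button: dial rel button in stirrer frame = (55,-93)
yaw=a(D-G)-a(np.array([55,-93]));print("yaw",yaw,np.linalg.norm((D-G)[:2]))
print("red ang",a(R-D),"fin ang",a(F-D),np.linalg.norm((R-D)[:2]),np.linalg.norm((F-D)[:2]))
for n in("index_mark","red_line","dial","fin_top"):
    for r in bot.pinpoint(n,"top")[:1]:
        X=ray("top",r["at"],.099 if n=="fin_top" else .063);print(n,X,a(X-D))
E
```

```text
673 6 69
dial [270.98365527 215.97028232] [0.55650068 0.03274723 0.072     ]
red [261.16666667 201.33333333] [0.60486441 0.06303737 0.063     ] btn [242.88405797 235.34782609] [0.49649763 0.12055374 0.066     ]
fin [276.80870918 209.20684292] [0.57337448 0.01600273 0.099     ] 19 32.0
btn->dial est [-0.06000306  0.08780651 -0.006     ]
yaw 3.746981189277122 0.10635013309197547
red ang 32.058867755758826 fin ang -44.7796368128236 0.05706612566654372 0.023771897157469888
index_mark [ 5.91741426e-01 -1.57075829e-04  6.30000000e-02] -43.03631073719706
red_line [0.59334423 0.0683817  0.063     ] 44.04428684464539
dial [0.56096317 0.02842045 0.063     ] -44.115359312998045
fin_top [0.57619952 0.01783723 0.099     ] -37.12198347892422
```

```bash
python3 -m pendant '[[0,-0.029,-0.0265,0,0],[0,-0.029,-0.0265,0,0],[0,-0.029,-0.0265,0,0],[0,-0.029,-0.0265,0,0],[0,-0.029,-0.0265,0,0],[0,-0.029,-0.0265,0,0],[0,-0.029,-0.0265,0,0],[0,-0.029,-0.0265,0,0],[0,-0.029,-0.0265,0,0],[0,-0.029,-0.0265,0,0],[0,-0.029,-0.0265,0,0],[0,-0.029,-0.0265,0,0]]' 20
python3 -m pendant '[[0,-0.029,-0.0265,0,0],[0,-0.029,-0.0265,0,0],[0,-0.029,-0.0265,0,0],[0,-0.029,-0.0265,0,0],[0,-0.029,-0.0265,0,0],[0,-0.029,-0.0265,0,0],[0,0,0,0.012,7],[0,0,0,0.012,7],[0,0,0,0.012,7],[0,0,0,0.012,7],[0,0,0,0.012,7],[0,0,0,0.012,7]]'
python3 -m pendant '[[0,0,0,0,7],[0,0,0,0,7],[0,0,0,0,7],[0,0,0,0,7],[0,0,0,0,7],[0,0,0,0,7],[0,0,0,0,7],[0,0,0,0,7],[0,0,0,0,7],[0,0,0,0,7],[0,0,0,0,0],[0,0,0,0,0]]'
python3 - <<'E'
from h import *
from scipy.spatial.transform import Rotation as Ro
o=bot.get_obs();w=o["tool_rot"];M=Ro.from_quat(np.r_[w[1:],w[0]]).as_matrix();print(M.round(3),o["q"])
p,_=bot.read_camera("scene");cv2.imwrite("pics/s1.png",cv2.resize(p[130:250,180:340],None,fx=4,fy=4,interpolation=cv2.INTER_CUBIC))
E
```

```text
t: 2.0
eef_pos: [0.456, 0.2006, 0.4051]
tool_rot: [0.0, 0.189, 0.982, 0.0]
contact_force: [1.4, 0.7, -0.3]
gripper_width: 0.003
grasp_force: 0.0
t: 3.0
eef_pos: [0.5582, -0.0096, 0.3323]
tool_rot: [0.0, 0.531, 0.848, 0.0]
contact_force: [0.5, 0.6, -0.1]
gripper_width: 0.002
grasp_force: 0.0
t: 4.0
eef_pos: [0.5583, -0.0093, 0.3327]
tool_rot: [0.0, 0.919, 0.394, -0.0]
contact_force: [-0.3, -0.2, -0.0]
gripper_width: 0.001
grasp_force: 0.0
[[ 0.689  0.725 -0.   ]
 [ 0.725 -0.689 -0.   ]
 [-0.     0.    -1.   ]] [-0.69438051  0.46783025  0.78736087  1.9457967  -0.42039635  0.89810341
 -0.45185775]
```

View pics/s1.png

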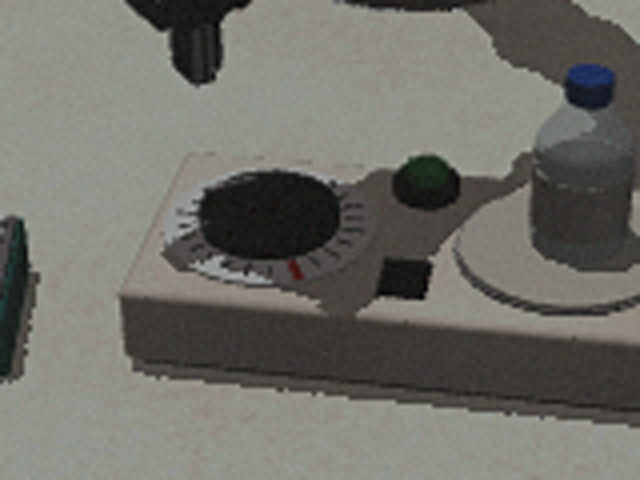

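The view shows the closed fingertips (crop px 195,75) above and behind the dial, with the tool square to the fin. Descend behind the fin.

```bash
python3 -m pendant '[[0,0,0,0.02,0],[0,0,0,0.02,0],[0,0,0,0.018,0],[0,0,0,0.011,0],[0,0,0,0.009,0],[0,0,0,0,0],[0,0,0,0,0]]'
python3 -m pendant '[[0,0.004,0,0,0],[0,0.004,0,0,0],[0,0.003,0,0,0],[0,0,0,0,0]]'
```

```text
t: 4.63
eef_pos: [0.5584, -0.0098, 0.2549]
tool_rot: [-0.0, 0.92, 0.393, -0.0]
contact_force: [-0.7, 0.3, -0.0]
gripper_width: -0.002
grasp_force: 0.0
t: 4.97
eef_pos: [0.5667, -0.0007, 0.2552]
tool_rot: [0.0, 0.919, 0.393, 0.001]
contact_force: [-0.4, 1.1, 0.3]
gripper_width: -0.006
grasp_force: 0.0
```

```bash
python3 -m pendant '[[0,0.0015,0,0,0],[0,0.0032,0.0015,0,-6],[0,0.0032,0.0015,0,-6],[0,0.0032,0.0015,0,-6],[0,0,0,0,0]]'
python3 -m pendant '[[0,0.0032,0.0015,0,-6],[0,0.0032,0.0015,0,-6],[0,0.0032,0.0015,0,-6],[0,0.0032,0.0015,0,-6],[0,0.0032,0.0015,0,-6],[0,0.0032,0.0015,0,-6],[0,0,0,0,0],[0,0,0,0,0]]'
python3 - <<'E'
from h import *
o=bot.get_obs();p=np.array(o["eef_pos"])[:2]-[.557,.032];w=o["tool_rot"];a=2*np.arctan2(w[2],w[1])-np.pi/2
y=np.array([np.cos(a),np.sin(a)]);print(np.degrees(a),"rho",p@y,"tau",p@[-y[1],y[0]])
ims=[cv2.resize(bot.read_camera(c)[0][r:r+60,k:k+80],None,fx=5,fy=5,interpolation=cv2.INTER_CUBIC) for c,r,k in(("scene",150,210),("top",185,230))]
cv2.imwrite("pics/m1.png",np.hstack(ims))
E
```

```text
t: 5.38
eef_pos: [0.5764, 0.0038, 0.2548]
tool_rot: [0.0, 0.846, 0.533, 0.0]
contact_force: [-0.6, -1.3, -0.9]
gripper_width: 0.004
grasp_force: 0.6
t: 6.05
eef_pos: [0.5886, 0.0209, 0.2549]
tool_rot: [0.0, 0.643, 0.766, 0.0]
contact_force: [1.0, -0.9, 0.4]
gripper_width: 0.003
grasp_force: 0.6
9.927729338849115 rho 0.02918655455168729 tau -0.01641261968782372
```

View pics/m1.png

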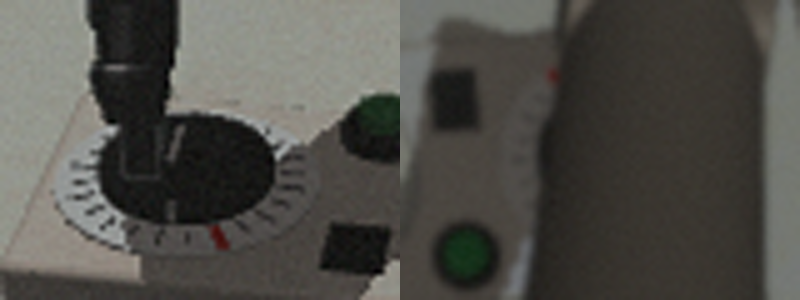

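The left crop shows the fin pushed round. Its rim mark is at crop (172,212), with the red line at (220,238), so the remaining turn is modest. I'll measure both in the scene camera.

```bash
cat >> h.py <<'E'
def marks(D=np.array([.557,.032])):
    p,_=bot.read_camera("scene");f=p.astype(float);b,g,r=f[...,0],f[...,1],f[...,2]
    yy,xx=np.mgrid[:384,:512];reg=(abs(xx-250)<30)&(abs(yy-190)<20)
    red=(r>1.6*g)&(r>1.6*b)&(r>50)&reg
    a=lambda X:np.degrees(np.arctan2(X[1]-D[1],X[0]-D[0]))
    R=ray("scene",cen(red),.063);print("red",cen(red),red.sum(),R,a(R),np.linalg.norm(R[:2]-D))
    for n,z in(("index_mark",.063),("red_line",.063),("fin_top",.099),("dial",.063)):
        for q in bot.pinpoint(n,"scene")[:2]:
            X=ray("scene",q["at"],z);print(n,round(q["score"],2),np.round(q["at"],1),X.round(4),round(a(X),1))
    return p
E
python3 - <<'E'
from h import *
marks()
X=ray("scene",(244.4,192.4),.068);print(X,np.degrees(np.arctan2(X[1]-.032,X[0]-.557)),np.linalg.norm(X[:2]-[.557,.032]))
for r in(20,68):
  pass
# predicted rim circle of the ring, for a centre check
print([proj("scene",[.557+.068*np.cos(t),.032+.068*np.sin(t),.063]).round(1) for t in np.radians([-90,0,90,180])])
E
```

```text
red [253.35714286 197.14285714] 14 [0.604693   0.06367625 0.063     ] 33.590909505333215 0.05725388317698865
index_mark 0.84 [247.1 196.3] [0.6049 0.0478 0.063 ] 18.3
red_line 0.85 [251.2 196. ] [0.6012 0.0572 0.063 ] 29.6
fin_top 0.87 [245.6 177.4] [0.5772 0.0368 0.099 ] 13.2
dial 0.84 [250.  184.7] [0.5528 0.0396 0.063 ] 119.1
[0.59720726 0.03868219 0.068     ] 9.435952343549944 0.04075874719993355
[array([221.5, 181.7]), array([238.4, 199.9]), array([272.6, 188.7]), array([254.1, 171.8])]
```

```bash
python3 -m pendant '[[0,0.0027,0.0012,0,-5],[0,0.0027,0.0012,0,-5],[0,0.0027,0.0012,0,-5],[0,0.0021,0.001,0,-4],[0,0,0,0,0],[0,0,0,0,0]]'
python3 - <<'E'
from h import *
p=marks();cv2.imwrite("pics/m2.png",cv2.resize(p[160:210,215:285],None,fx=10,fy=10,interpolation=cv2.INTER_CUBIC))
o=bot.get_obs();w=o["tool_rot"];print(np.degrees(2*np.arctan2(w[2],w[1]))-90)
E
```

```text
t: 6.9
eef_pos: [0.5899, 0.0323, 0.2547]
tool_rot: [-0.0, 0.507, 0.862, 0.0]
contact_force: [1.2, -0.4, 0.5]
gripper_width: -0.001
grasp_force: 0.6
red [253.35714286 197.14285714] 14 [0.604693   0.06367625 0.063     ] 33.590909505333215 0.05725388317698865
index_mark 0.61 [250.  196.5] [0.604  0.0549 0.063 ] 26.0
red_line 0.63 [252.8 196.2] [0.6011 0.0612 0.063 ] 33.5
fin_top 0.97 [249.2 176.3] [0.5701 0.0439 0.099 ] 42.1
dial 0.62 [245.5 184.9] [0.5565 0.0287 0.063 ] -99.4
29.183944854449308
```

View pics/m2.png

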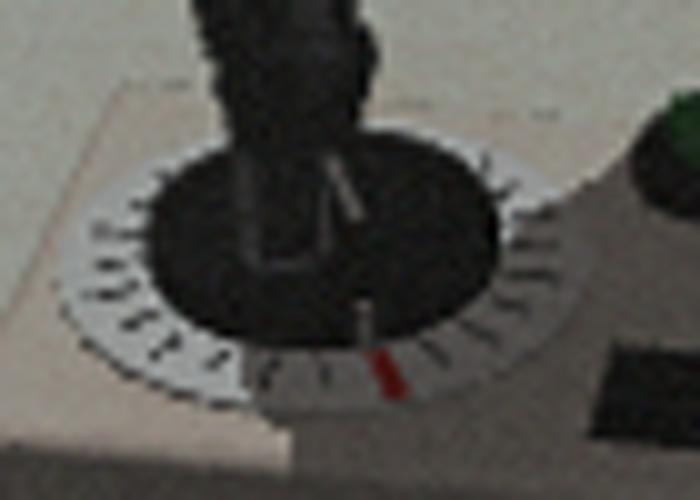

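The crop shows the rim mark at (365,305–340) just left of the red line, which runs (378,352)–(398,398), so a few degrees remain.

```bash
python3 - <<'E'
from h import *
f=lambda u,v:((u+.5)/10-.5+215,(v+.5)/10-.5+160)
for D in([.557,.032],[.556,.033],[.558,.031]):
    D=np.array(D)
    for nm,u,z in(("ri",(378,352),.063),("ro",(398,398),.063),("rimtop",(364,303),.075),("rimbot",(365,342),.063),("fin_o",(358,215),.099),("fin_i",(334,162),.099)):
        X=ray("scene",f(*u),z)[:2]-D;print(nm,np.degrees(np.arctan2(X[1],X[0])).round(1),np.linalg.norm(X).round(4),end=" | ")
    print()
D=np.array([.557,.032])
for th in(27,29,31,33,35):
    c=np.array([np.cos(np.radians(th)),np.sin(np.radians(th))])
    q=lambda r,z:((proj("scene",[*(D+r*c),z])-[215,160]+.5)*10-.5).round()
    print(th,"ringin",q(.046,.063),"ringout",q(.065,.063),"rimtop",q(.0455,.075),"fin",q(.008,.099),q(.042,.099))
E
```

```text
ri 34.5 0.0465 | ro 33.1 0.0671 | rimtop 32.1 0.0419 | rimbot 32.3 0.0412 | fin_o 32.0 0.0395 | fin_i 35.5 0.014 | 
ri 32.8 0.0467 | ro 31.9 0.0674 | rimtop 30.2 0.0423 | rimbot 30.4 0.0415 | fin_o 30.0 0.0398 | fin_i 29.9 0.0143 | 
ri 36.3 0.0462 | ro 34.3 0.0668 | rimtop 34.0 0.0416 | rimbot 34.2 0.0409 | fin_o 34.0 0.0392 | fin_i 41.3 0.0138 | 
27 ringin [354. 355.] ringout [368. 398.] rimtop [352. 313.] fin [322. 151.] [346. 222.]
29 ringin [360. 354.] ringout [377. 397.] rimtop [358. 312.] fin [323. 151.] [352. 222.]
31 ringin [366. 353.] ringout [386. 395.] rimtop [364. 311.] fin [324. 151.] [358. 221.]
33 ringin [373. 352.] ringout [395. 393.] rimtop [371. 310.] fin [325. 151.] [364. 220.]
35 ringin [379. 351.] ringout [404. 392.] rimtop [377. 309.] fin [326. 150.] [370. 219.]
```

```bash
python3 -m pendant '[[0,0.0012,0.0005,0,-2.2],[0,0,0,0,0],[0,0,0,0,0]]'
python3 -m pendant '[[0,-0.004,0,0,0],[0,-0.01,0,0,0],[0,-0.016,0,0,0],[0,0,0,-0.02,0],[0,0,0,-0.03,0],[0,-0.04,0,-0.01,0],[0,-0.04,0,0,0],[0,-0.04,0,0,0],[0,-0.04,0,0,0],[0,-0.04,0,0,0],[0,0,0,0,0]]'
python3 - <<'E'
from h import *
ims=[cv2.resize(bot.read_camera(c)[0][r:r+50,k:k+50],None,fx=8,fy=8,interpolation=cv2.INTER_CUBIC) for c,r,k in(("scene",160,225),("top",190,245))]
cv2.imwrite("pics/m3.png",np.clip(np.hstack(ims)*1.5,0,255))
E
```

```text
t: 7.4
eef_pos: [0.5897, 0.0333, 0.2546]
tool_rot: [0.0, 0.49, 0.872, -0.0]
contact_force: [1.4, -0.8, -0.9]
gripper_width: 0.0
grasp_force: 1.1
t: 8.32
eef_pos: [0.7105, -0.1728, 0.3147]
tool_rot: [0.002, 0.493, 0.87, -0.003]
contact_force: [-1.8, -1.4, -1.3]
gripper_width: -0.003
grasp_force: 0.0[ WARN:0@0.866] global loadsave.cpp:1063 imwrite_ Unsupported depth image for selected encoder is fallbacked to CV_8U.
```

View pics/m3.png

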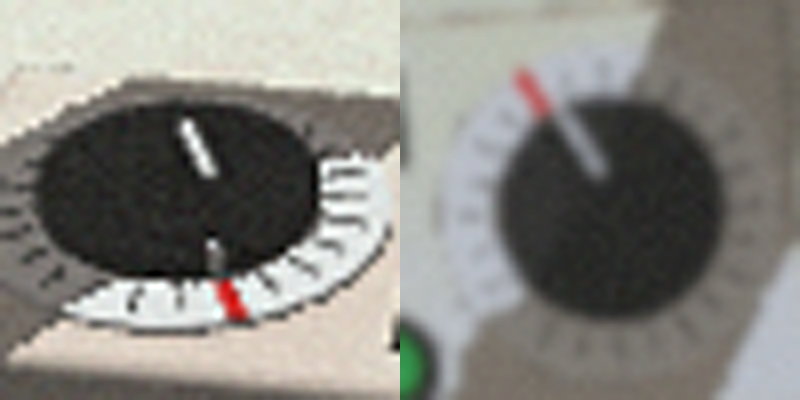

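The left crop shows the rim mark at (213–218,240–275) meeting the red line at (225–237,285–318). In the right crop the red line is at (522,72)–(545,115) and the fin line at (560,108)–(603,175). They are close to aligned, so I'll fit them numerically.

```bash
python3 - <<'E'
from h import *
from scipy.optimize import least_squares
P={}
def line(cam,kind):
    p,_=bot.read_camera(cam);f=p.astype(float);b,g,r=f[...,0],f[...,1],f[...,2];yy,xx=np.mgrid[:384,:512]
    if kind=="red":
        x0,x1,y0,y1=(249,259,192,204) if cam=="scene" else (256,268,194,208);w=np.clip(r-1.25*np.maximum(g,b),0,None)
    else:
        x0,x1,y0,y1=(245,254,173,184) if cam=="scene" else (264,273,205,214);w=np.clip(f.mean(2)-45,0,None)
    w=w*((xx>=x0)&(xx<x1)&(yy>=y0)&(yy<y1));s=w.sum()
    c=np.array([(w*xx).sum(),(w*yy).sum()])/s
    return c,(w>5).sum()
obs={(c,k):line(c,k) for c in("scene","top") for k in("red","fin")}
for k,v in obs.items():
    z=.063 if k[1]=="red" else .099;X=ray(k[0],v[0],z);print(k,v,X);P[k]=X
for D in([.557,.032],[.556,.033],[.556,.031],[.558,.033]):
    print(D,{k:(np.degrees(np.arctan2(X[1]-D[1],X[0]-D[0])).round(1),np.hypot(X[0]-D[0],X[1]-D[1]).round(4)) for k,X in P.items()})
for c in("scene","top"):
    for n in("index_mark","red_line"):
        for q in bot.pinpoint(n,c)[:1]:print(c,n,round(q["score"],2),ray(c,q["at"],.063))
# black disc ellipse centre (z~.072) in both cameras
for c in("scene","top"):
    p,_=bot.read_camera(c);m=bot.trace("dial",c)[0]["mask"].astype(np.uint8)
    (x,y),_,_=cv2.fitEllipse(cv2.convexHull(np.argwhere(m>0)[:,::-1].astype(np.int32)));print(c,"disc",x,y,ray(c,(x,y),.070))
E
```

```text
('scene', 'red') (array([253.39748159, 197.07864101]), np.int64(14)) [0.60440215 0.06369359 0.063     ]
('scene', 'fin') (array([249.22574741, 178.23581452]), np.int64(19)) [0.57876841 0.04652822 0.099     ]
('top', 'red') (array([261.11971831, 201.26760563]), np.int64(13)) [0.60507708 0.06318563 0.063     ]
('top', 'fin') (array([267.05607021, 207.31155534]), np.int64(26)) [0.57927939 0.04592395 0.099     ]
[0.557, 0.032] {('scene', 'red'): (np.float64(33.8), np.float64(0.057)), ('scene', 'fin'): (np.float64(33.7), np.float64(0.0262)), ('top', 'red'): (np.float64(33.0), np.float64(0.0573)), ('top', 'fin'): (np.float64(32.0), np.float64(0.0263))}
[0.556, 0.033] {('scene', 'red'): (np.float64(32.4), np.float64(0.0573)), ('scene', 'fin'): (np.float64(30.7), np.float64(0.0265)), ('top', 'red'): (np.float64(31.6), np.float64(0.0576)), ('top', 'fin'): (np.float64(29.0), np.float64(0.0266))}
[0.556, 0.031] {('scene', 'red'): (np.float64(34.0), np.float64(0.0584)), ('scene', 'fin'): (np.float64(34.3), np.float64(0.0276)), ('top', 'red'): (np.float64(33.3), np.float64(0.0587)), ('top', 'fin'): (np.float64(32.7), np.float64(0.0277))}
[0.558, 0.033] {('scene', 'red'): (np.float64(33.5), np.float64(0.0556)), ('scene', 'fin'): (np.float64(33.1), np.float64(0.0248)), ('top', 'red'): (np.float64(32.7), np.float64(0.0559)), ('top', 'fin'): (np.float64(31.3), np.float64(0.0249))}
scene index_mark 0.67 [0.61228778 0.06095457 0.063     ]
scene red_line 0.74 [0.59815878 0.05676313 0.063     ]
top red_line 0.74 [0.59527911 0.06710439 0.063     ]
scene disc 246.74876403808594 183.85140991210938 [0.56139532 0.0338206  0.07      ]
top disc 270.0502624511719 216.88400268554688 [0.55391259 0.03560178 0.07      ]
```

```bash
python3 - <<'E'
from h import *
f=sum(bot.read_camera("scene")[0].astype(float) for _ in range(6))/6
t=sum(bot.read_camera("top")[0].astype(float) for _ in range(6))/6
g=f.mean(2)
print(g[188:197,247:258].astype(int))
r=np.clip(f[...,2]-1.25*np.maximum(f[...,0],f[...,1]),0,None)
print(r[193:202,250:258].astype(int))
D=np.array([.558,.0325])
for th in(28,30,32,34,36):
    c=np.array([np.cos(np.radians(th)),np.sin(np.radians(th))]);q=lambda r,z:proj("scene",[*(D+r*c),z]).round(1)
    print(th,"rim",q(.0455,.075),q(.0455,.063),"red",q(.046,.063),q(.065,.063))
def axis(im,cam,x0,x1,y0,y1,z,red):
    w=(np.clip(im[...,2]-1.25*np.maximum(im[...,0],im[...,1]),0,None) if red else np.clip(im.mean(2)-45,0,None))[y0:y1,x0:x1]
    ys,xs=np.mgrid[y0:y1,x0:x1];X=np.array([ray(cam,(a,b),z)[:2] for a,b in zip(xs.ravel(),ys.ravel())]);w=w.ravel()
    mu=w@X/w.sum();C=(X-mu).T@((X-mu)*w[:,None]);v=np.linalg.eigh(C)[1][:,1];return mu.round(4),np.degrees(np.arctan(v[1]/v[0])).round(1)
print("scene fin",axis(f,"scene",244,255,172,185,.099,0),"red",axis(f,"scene",249,259,192,204,.063,1))
print("top fin",axis(t,"top",264,273,203,214,.099,0),"red",axis(t,"top",256,268,194,208,.063,1))
E
```

```text
[[ 28  27  24  23  23  24  23  25  26  24  28]
 [ 27  25  24  24  21  21  24  24  27  27  25]
 [ 28  28  22  30 131  51  23  23  24  23  25]
 [ 26  28  24  21  76  70  29  21  25  23  21]
 [ 22  26  21  17  62  54  23  22  21  20  18]
 [ 22  23  23  20  62  51  21  18  22  32  68]
 [ 17  16  13  21  33  52  36  71  71 147  83]
 [ 52 147  82 146 128  71  61 152 155 156 148]
 [113 152 150 154 155  81  60  72 147 154 153]]
[[  0   0   0   0   0   0   0   0]
 [  0   0   0   0   0   0   0   0]
 [  0   0  43 103   0   0   0   0]
 [  0   0  75 114  46   0   0   0]
 [  0   0  41 103 110   0   0   0]
 [  0   0   0  77 115  48   0   0]
 [  0   0   0  40  74  62   0   0]
 [  0   0   0   0   0   0   0   0]
 [  0   0   0   0   0   0   0   0]]
28 rim [250.1 191.1] [250.3 195.1] red [250.3 195.3] [251.9 199.5]
30 rim [250.8 191. ] [250.9 195. ] red [250.9 195.2] [252.8 199.4]
32 rim [251.4 190.9] [251.5 194.9] red [251.6 195.1] [253.7 199.2]
34 rim [252.  190.7] [252.1 194.8] red [252.2 194.9] [254.6 199.1]
36 rim [252.6 190.6] [252.8 194.7] red [252.8 194.8] [255.5 198.9]
scene fin (array([0.5739, 0.0455]), np.float64(18.9)) red (array([0.6043, 0.0636]), np.float64(30.1))
top fin (array([0.5825, 0.0476]), np.float64(30.5)) red (array([0.6051, 0.0633]), np.float64(30.8))
```

Numerically, in the scene camera the rim mark sits at about 32° and the red line at about 34°, so it is about 1.8° short. I'll go back along the same path and nudge it.

```bash
python3 -m pendant '[[0,0.04,0,0,0],[0,0.04,0,0,0],[0,0.04,0,0,0],[0,0.04,0,0,0],[0,0.04,0,0.01,0],[0,0,0,0.03,0],[0,0,0,0.02,0],[0,0.015,0,0,0],[0,0.01,0,0,0],[0,0,0,0,0],[0,0,0,0,0]]'
python3 -m pendant '[[0,0.003,0,0,0],[0,0.002,0,0,0],[0,0.0005,0.0002,0,-0.9],[0,0.0005,0.0002,0,-0.9],[0,0,0,0,0],[0,0,0,0,0]]'
cat > m.py <<'E'
from h import *
f=sum(bot.read_camera("scene")[0].astype(float) for _ in range(4))/4
g=f.mean(2);w=np.clip(g[191:194,248:256]-28,0,None);print("rim col",(w*np.arange(248,256)).sum()/w.sum(),w.astype(int))
r=np.clip(f[...,2]-1.25*np.maximum(f[...,0],f[...,1]),0,None)[193:202,248:258];print("red",(r*np.arange(248,258)).sum()/r.sum())
o=bot.get_obs();q=o["tool_rot"];print(np.degrees(2*np.arctan2(q[2],q[1]))-90)
E
python3 m.py
```

```text
t: 10.53
eef_pos: [0.5927, 0.03, 0.256]
tool_rot: [0.001, 0.489, 0.873, 0.001]
contact_force: [0.4, -0.5, -0.4]
gripper_width: 0.002
grasp_force: 0.0
t: 11.03
eef_pos: [0.59, 0.0341, 0.2551]
tool_rot: [0.001, 0.476, 0.88, 0.0]
contact_force: [1.5, -1.4, 0.9]
gripper_width: 0.003
grasp_force: 1.0
rim col 251.8794701986755 [[ 0  0  0  2 38  0  0  0]
 [ 0  0  0  6 34  0  0  0]
 [ 0  0  0  6 36  0  0  0]]
red 253.3861856823266
33.21914045814967
```

The rim mark (column 251.88, about 33.6°) now matches the red line (about 34°). Back off and go above the button.

```bash
python3 -m pendant '[[0,-0.004,0,0,0],[0,-0.01,0,0,0],[0,-0.016,0,0,0],[0,0,0,-0.025,0],[0,0,0,-0.035,0],[0,0,0,0,0],[0,0.0384,-0.0077,0,0],[0,0.0384,-0.0077,0,0],[0,0.0384,-0.0077,0,0],[0,0.0384,-0.0077,0,0],[0,0,0,0,0],[0,0,0,0,0]]'
python3 m.py; python3 - <<'E'
from h import *
p,d=bot.read_camera("scene");m=bot.camera_model("scene");K,R,t=map(np.array,(m["intrinsics"],m["R"],m["t"]))
f=p.astype(float);g=(f[...,1]>1.4*f[...,2])&(f[...,1]>1.2*f[...,0]);g[:,:270]=0;g[:,300:]=0;g[:160]=0;g[185:]=0
ys,xs=np.nonzero(g);Z=d[ys,xs];C=np.linalg.solve(K,np.c_[xs,ys,np.ones(len(xs))].T)*Z;W=(R.T@(C-t.reshape(3,1))).T
print(len(W),np.percentile(W,[5,50,95],axis=0).round(4))
cv2.imwrite("pics/b1.png",cv2.resize(p[140:215,215:315],None,fx=7,fy=7,interpolation=cv2.INTER_CUBIC))
E
```

```text
t: 12.23
eef_pos: [0.4947, 0.1228, 0.3145]
tool_rot: [-0.001, 0.473, 0.881, -0.0]
contact_force: [1.1, -0.2, 0.4]
gripper_width: -0.0
grasp_force: 0.0
rim col 252.07221898660455 [[ 0  0  0  1 52  7  0  0]
 [ 0  0  0  2 36  3  0  0]
 [ 0  0  0  2 31  4  0  0]]
red 253.3926237463604
33.11073570446915
55 [[0.4898 0.1121 0.0759]
 [0.5007 0.1221 0.0822]
 [0.5091 0.1325 0.0846]]
```

View pics/b1.png

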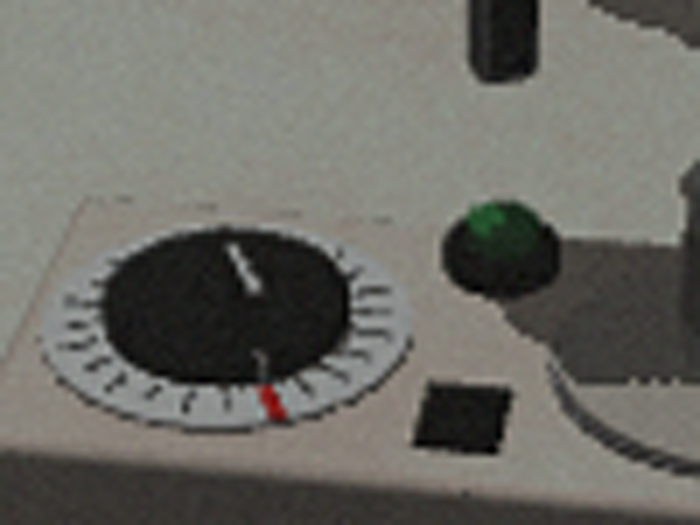

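The dial shows its mark in line with the red line (262,355–385 against 272,403). The green button at (503,230) tops out at about z 0.083, right under the fingertips. Press it.

```bash
python3 -m pendant '[[0,-0.003,0.0015,0.02,0],[0,0,0,0.02,0],[0,0,0,0.014,0],[0,0,0,0,0],[0,0,0,0.002,0],[0,0,0,0.002,0],[0,0,0,0,0]]'
python3 -m pendant '[[0,0,0,0.0015,0],[0,0,0,0.0015,0],[0,0,0,0,0]]'
python3 -m pendant '[[0,0,0,0.0015,0],[0,0,0,0.0015,0],[0,0,0,0,0]]'
```

```text
t: 13.07
eef_pos: [0.4994, 0.1191, 0.2572]
tool_rot: [0.0, 0.476, 0.88, 0.0]
contact_force: [-0.3, 0.5, -0.8]
gripper_width: 0.003
grasp_force: 0.0
t: 13.32
eef_pos: [0.4993, 0.1194, 0.2542]
tool_rot: [0.001, 0.475, 0.88, 0.001]
contact_force: [0.6, 0.3, 2.8]
gripper_width: -0.003
grasp_force: 1.0
t: 13.57
eef_pos: [0.4993, 0.1194, 0.2509]
tool_rot: [0.001, 0.475, 0.88, 0.0]
contact_force: [0.6, -0.2, 3.5]
gripper_width: 0.003
grasp_force: 2.0
```

```bash
python3 -m pendant '[[0,0,0,0.0015,0],[0,0,0,0.001,0],[0,0,0,0,0]]'
python3 -m pendant '[[0,0,0,0.001,0],[0,0,0,0.001,0],[0,0,0,0,0]]'
```

```text
t: 13.82
eef_pos: [0.4994, 0.1194, 0.2493]
tool_rot: [0.0, 0.475, 0.88, 0.001]
contact_force: [-1.6, -0.7, 14.3]
gripper_width: -0.001
grasp_force: 7.5
t: 14.07
eef_pos: [0.4996, 0.1192, 0.2489]
tool_rot: [-0.0, 0.476, 0.88, 0.001]
contact_force: [-7.6, -1.5, 35.0]
gripper_width: -0.002
grasp_force: 17.6
```

The button has bottomed out: force rose sharply after about 6 mm of travel. Come away.

```bash
python3 -m pendant '[[0,0,0,-0.006,0],[0,0,0,-0.02,0],[0,0,0,-0.04,0],[0,0,0,-0.04,0],[0,0,0,-0.03,0],[0,0,0,0,0],[0,0,0,0,0],[0,0,0,0,0]]'
python3 m.py; python3 - <<'E'
from h import *
p,_=bot.read_camera("scene");cv2.imwrite("pics/end.png",cv2.resize(p[130:250,130:410],None,fx=2.8,fy=2.8,interpolation=cv2.INTER_CUBIC))
E
```

```text
t: 14.73
eef_pos: [0.4981, 0.1194, 0.3813]
tool_rot: [-0.001, 0.475, 0.88, -0.001]
contact_force: [0.8, -0.1, -0.9]
gripper_width: -0.002
grasp_force: 0.0
rim col 252.07654921020654 [[ 0  0  0  1 49 10  0  0]
 [ 0  0  0  2 35  3  0  0]
 [ 0  0  0  1 30  1  0  0]]
red 253.39037915914366
33.241042190139
```

View pics/end.png

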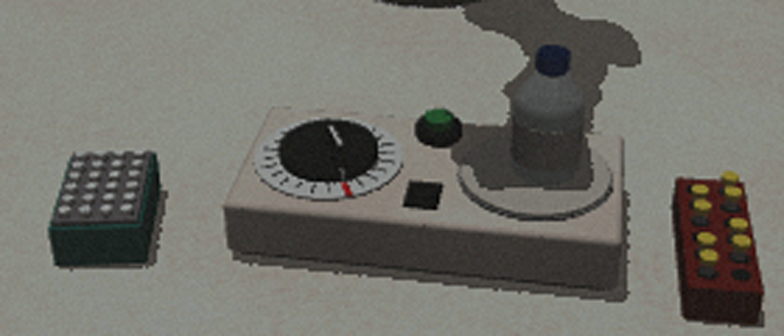

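The dial mark at (343,177) meets the red line at (347,189), the button at (438,118) is back up, and the bottle, tip box and rack stand undisturbed.

```bash
python3 -c "
from station import bot
print(bot.hand_in())"
```

```text
the job is handed in; nothing more can be done
None
```

The dial's white index mark is in line with the red line (within about 0.5° by the scene camera), the green start button was then pressed fully down and released, nothing else was disturbed, and the job is handed in; the judge returned no verdict.

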